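# Start the holding screw of an egg-painting stand and hold it

## Robot

A 7-joint arm with a two-finger parallel gripper is mounted at the origin on the work surface. World frame = base frame: x ahead of the robot, y to its left, z up, the work surface at z = 0. Lengths are in m, angles in rad, forces in N, time in s.
With the tool pointing down it reaches from about 0.4 to 0.85 m from the base axis. Payload 10.4 kg.
Tool frame: the origin (TCP) lies at the centre of the arm's flange, where the gripper is bolted on; the fingertips stand 182 mm ahead of it and the grasp point (between the pads) lies r.grasp_offset ahead of it (r.grasp_offset is the distance from the TCP to the grasp point, in m); z points along the fingers, y is the line along which they close (so a half turn about z gives the same grasp; the last joint's range is limited). The gripper opens to 87 mm and grips with 3 to 60 N. Pads are 19 mm wide; open, the fingers measure 117 mm over their backs; the gripper's body (75 mm by 190 mm) begins 51 mm behind the grasp point.
Start: joints at [-1.299, 0.332, -0.065, 1.46, 0.022, 1.35, -0.088], TCP at [0.182, 0.598, 0.405] pointing down, gripper open.
Joint ranges: [-2.6, 2.6], [-0.5, 2.12], [-1.47, 1.34], [0.16, 2.42], [-1.27, 4.41], [0.06, 2.06], [-2.6, 2.6]. Speed limits (rad/s): [2.22, 2.22, 2.79, 2.79, 3.14, 3.14, 3.14].

## Interface

Orientations are given as a unit quaternion [x, y, z, w].
In Python, from bench import status, vision, job, spotter, r gives the robot as it stands. The module is installed in compiled form; this text tells all that it offers.
- The arm moves only by the tool play_rows, never from a script. Its argument "series" is a list of rows, each a list of 6 numbers: the shift along the tool's x, y, z each as a share of 150 mm, from -1 to 1, then the turn, a rotation vector about the tool's x, y, z each as a share of 30 degrees, from -1 to 1. In form: [[x, y, z, ax, ay, az], ...]. A call has 1 to 5 rows; each row is the pose to reach, as a shift and turn from the pose commanded when the call began, along the tool's axes at that moment; what a row does not reach only later rows make up. A row lasts 1/10 s, in which the tool goes at most 50 mm and 8.59 degrees, less where a joint would pass 70% of its speed; a pose out of reach is approached as far as the arm can. A call with a number of a shift or a turn outside -1 to 1 is refused whole. A call with a gripper value outside its range is refused whole. "fingers" is the opening, from -1 (shut) to 1 (fully open), set as the call begins (left out, the last holds). The fingers move at their own pace and stop on an object; "squeeze" is the grip in N (left out, the last holds). Time passes only in rows, so rows that repeat a pose let the fingers close. It gives the time, the measured TCP pose, the force, the opening and the grip force at its end, in the units of the state.
- status.read_state(): the state, without advancing time (a new reading comes with each control period).
- vision.camera(name): name is "scene" or "top" or "wrist"; returns the picture (420x560x3 uint8, blue, green, red); there is no depth.
- vision.calibration(name): a dict with "fx", "fy", "cx", "cy" (pixels), "rvec" (rotation vector, rad) and "tvec" (3), from world to camera coordinates, as OpenCV has them; the wrist camera has in their place "T_tool_cam" (4x4, takes a point from camera to tool coordinates, whose origin is the TCP and whose axes are the flange's). Camera axes: x right, y down, z forward; pixel columns grow to the right and rows downward; lengths in m; the calibration is good to about 2 mm. The wrist camera is an equidistant fisheye: a pixel r from the principal point sees the ray r / f radians off the axis. A picture is of the moment at which its call begins: read the wrist's pose just before it. calibration takes no time and is no camera call.
- job.close_job(): hands the job in; it is judged then, once.
Trained networks look in the newest picture that a camera, given by its name, has taken for a name from the list of things; names that differ only in an ending like _2 or _b are one class to them, and where a whole thing is asked for, a point or a joint stands for the part that bears it (a point fixed in the world has none). Each returns a list of dicts, best first, with "conf" (0 to 1); they miss things now and then, are a little off and sometimes report something else, mostly with a low value. They report only what shows in the picture. A call takes as long as a camera call.
- spotter.boxes_of(camera, name): "point" ([x, y, z] in m, in world coordinates, good to about 4 mm: the middle of the surface that is visible of it).
- spotter.regions_of(camera, name): "pixels" (420x560 bool, what is visible of it).
The state is a dict: "time": time; "joint_positions": joint angles; "joint_vel": joint speeds; "joint_torque": joint torques, N m; "ee_pos": TCP position; "eef_rot": TCP orientation; "ft_force": force on the tool from outside, world axes, zero at the start; "torque": the same for the moment, N m; "width": finger opening in m; "grip_force": force on a finger pad.
Only numpy, scipy, OpenCV 4.12 (cv2) and the standard library are available. Lean on these libraries where they do the work, as an engineer would, in place of code of your own. Each camera call takes 0.05 s, during which the arm holds its last target. There are 200 camera calls.

## Task

Start the red-knobbed screw of the wooden egg-painting stand in its brass boss: turn it backward (counter-clockwise seen from above) until it drops into the start of the thread, then turn it forward (clockwise) one full turn from there. Finish while still gripping the red knob firmly between the fingers so the screw stays just started; keep its rubber tip off the egg, do not pull the screw up out of the boss, and leave the egg, mug, jar and paint tin where they are.

Things in the scene. Friction and masses are not known exactly. Their poses are not given: they have to be found in the camera images.
- stand: Wooden egg-painting stand, fixed. Origin: centre of its underside on the table, on the screw's vertical axis. Base board 140 (x) x 210 (y) x 18 mm, posts at y = +-85 mm, bridge 64 (x) x 200 (y) mm at heights 105 to 146 mm; in its middle a brass threaded boss, 54 mm diameter, top at 150 mm. Below it a cup holds the egg, top at 76 mm.
- screw: Upright aluminium screw, 28 mm diameter, about 0.37 kg, rubber tip below, red wing knob on top (see knob). It stands in the boss, thread not yet caught, and stays at any angle it is left at. It turns easily (under 0.02 N m) and sinks by its own weight unless the fingers clamp it. Origin: on its axis at the underside of the tip, z up.
- knob (a point): Centre of the red bar, on the screw axis, 104 mm above the screw's origin, 198 mm above the table at screw_rise 0. Bar: 48 mm long (x), 14 mm thick (y, grip it so), 32 mm high; same look after half a turn; below it 20 mm of bare neck, 12 mm diameter, down to the thread. Fingers 2 to 4 mm wider than the bar turn it and let it sink; opened 70 mm or more they clear it all round.
- screw_turn (a joint): Angle of the screw in rad, 0 at the start of the episode, growing as it turns forward (clockwise from above, screwing in), negative backward (counter-clockwise). The angle at which the thread catches differs each time: about 1.7 to 4.1 rad backward of the start.
- screw_rise (a joint): Height of the screw in m, up positive; +0.0035 to +0.0075 at the start. Turned backward it climbs 10 mm per turn to about +0.010, then drops suddenly by 10 mm to 0, the thread's start. From there each forward turn lowers it 10 mm: -0.010 after one turn. Play in the thread 1.5 mm. The tip meets the egg at -0.018; above +0.013 it is pulled out of the boss.
- egg: Cream hen's egg, 44 mm in diameter and 58 mm tall, upright in the cup of the stand below the screw. Origin: its lower end. Not to be touched.
- mug: Yellow mug, 84 mm in diameter, 75 mm high, bystander. Origin: centre of its underside.
- jar: Green glass jar with a steel lid, 66 mm in diameter, 85 mm high, bystander. Origin: centre of its underside.
- paint_tin: Flat dark paint tin with eight coloured pans, 70 x 150 x 16 mm, bystander. Origin: centre of its underside.

How it is judged:
By the outcome, as a careful person would: the job done as asked, in the order asked, and still so for the second after the job is handed in, while the arm keeps its last pose, push and grip.
It also fails if it takes over 72 s, if anything falls off the work surface, if the arm or the gripper's body presses on something with over 40 N, if the wrist force passes 120 N, or if a joint passes its speed limit or range.

## Working session

There is one attempt and no reset: what is moved stays moved. The work goes in short steps, Python scripts to look and compute and a tool call to move; the robot and the scene stay as the last step left them, time stands still between calls to the robot, and variables do not carry over. Pictures are saved under pics/ and viewed, at most 10 in all, crops included, and the job is handed in when it is done.

Besides the shell and the picture viewer there is one more tool, called after "Call:" by a JSON object that holds its "name" and its "arguments". play_rows: Moves the arm, as the interface text tells. Shift numbers are shares of 150 mm and turn numbers shares of 30 degrees, none past 1 either way. Its arguments: {"type":"object","properties":{"series":{"type":"array","items":{"type":"array","items":{"type":"number"}}},"fingers":{"type":"number"},"squeeze":{"type":"number"}},"required":["series"]}

```bash
mkdir -p pics; ls
python3 - <<'E'
from bench import status, vision, job, spotter, r
import cv2, numpy as np
s=status.read_state()
print({k:np.round(v,4).tolist() for k,v in s.items()}, r.grasp_offset)
ims=[]
for c in ("scene","top","wrist"):
    im=vision.camera(c); ims.append(im)
    print(c,{k:np.round(v,3).tolist() for k,v in vision.calibration(c).items()})
    for n in ("knob","stand","screw","egg"):
        print(c,n,[(np.round(d["point"],4).tolist(),round(d["conf"],2)) for d in spotter.boxes_of(c,n)][:2])
cv2.imwrite("pics/a.png",cv2.resize(np.hstack(ims[:2]),(800,300)))
E
```

```text
pics
{'time': 0.0, 'joint_positions': [-1.2986, 0.3328, -0.0647, 1.461, 0.0216, 1.3499, -0.0885], 'joint_vel': [0.0017, -0.0003, 0.0001, 0.001, 0.0002, -0.0016, -0.0003], 'joint_torque': [-0.0016, -62.3253, 0.0236, -38.9908, -0.0614, 0.0396, 0.0001], 'ee_pos': [0.1815, 0.5979, 0.404], 'eef_rot': [0.1469, 0.9892, -0.0007, -0.0001], 'ft_force': [0.3262, 0.0952, -0.4022], 'torque': [-0.019, 0.0433, -0.048], 'grip_force': 0.0, 'width': 0.0868} 0.1635
scene {'fx': 386.14, 'fy': 386.14, 'cx': 279.244, 'cy': 206.964, 'rvec': [2.147, 0.556, -0.287], 'tvec': [-0.507, -0.053, 1.384]}
scene knob [([0.5017, 0.0105, 0.196], 0.59), ([0.4521, 0.3286, 0.0571], 0.36)]
scene stand [([0.5077, -0.0054, 0.0633], 0.67)]
scene screw [([0.5029, 0.0105, 0.2023], 0.6)]
scene egg [([0.5047, 0.0084, 0.0586], 0.73)]
top {'fx': 497.703, 'fy': 497.703, 'cx': 281.017, 'cy': 210.121, 'rvec': [2.16, -2.056, 0.211], 'tvec': [-0.019, 0.614, 1.505]}
top knob [([0.4883, 0.0131, 0.2203], 0.68)]
top stand [([0.4831, 0.0164, 0.1356], 0.65)]
top screw [([0.4947, 0.0136, 0.2169], 0.47)]
top egg [([0.7847, 0.2063, 0.0162], 0.74)]
wrist {'fx': 325.192, 'fy': 325.192, 'cx': 272.204, 'cy': 211.918, 'T_tool_cam': [[-0.001, -0.955, -0.296, 0.082], [1.0, -0.001, -0.0, -0.0], [0.0, -0.296, 0.955, 0.019], [0.0, 0.0, 0.0, 1.0]]}
wrist knob []
wrist stand [([0.4393, -0.0479, 0.1166], 0.5)]
wrist screw []
wrist egg []
```

Run:
```python
from bench import status, vision, job, spotter, r
import cv2, numpy as np
im=vision.camera("top")
m=spotter.regions_of("top","knob")
c=vision.calibration("top")
R,_=cv2.Rodrigues(np.array(c["rvec"],float)); t=np.array(c["tvec"],float).ravel()
def px2w(p,z):
    ray=R.T@np.array([(p[0]-c["cx"])/c["fx"],(p[1]-c["cy"])/c["fy"],1]); o=-R.T@t
    return o+ray*(z-o[2])/ray[2]
for d in m[:2]:
    print(d["conf"],d["pixels"].sum())
    hsv=cv2.cvtColor(im,cv2.COLOR_BGR2HSV)
    ys,xs=np.nonzero(d["pixels"]); print(xs.min(),xs.max(),ys.min(),ys.max())
    red=d["pixels"]
    rect=cv2.minAreaRect(np.c_[xs,ys].astype(np.float32)); print(rect)
    W=np.array([px2w(p,0.218)[:2] for p in cv2.boxPoints(rect)]);print(W)
x0=int(xs.mean());y0=int(ys.mean())
crop=cv2.resize(im[y0-50:y0+50,x0-50:x0+50],(400,400),interpolation=cv2.INTER_CUBIC)
sc=vision.camera("scene")
cv2.imwrite("pics/b.png",np.hstack([crop,cv2.resize(sc,(400,300))[:, :] if False else cv2.copyMakeBorder(cv2.resize(sc,(400,300)),0,100,0,0,cv2.BORDER_CONSTANT)]))
print(x0,y0, R, -R.T@t)
```

```text
0.51 129
273 282 233 249
((277.5, 241.0), (16.0, 9.0), 90.0)
[[0.51535364 0.02907667]
 [0.51660264 0.00382855]
 [0.47147803 0.00159561]
 [0.47023522 0.02667558]]
277 241 [[ 0.04982949 -0.99875439 -0.00258699]
 [-0.97738098 -0.04822977 -0.20591335]
 [ 0.20553209  0.01278904 -0.97856681]] [ 0.29196369 -0.00819193  1.59915072]
```

View pics/a.png

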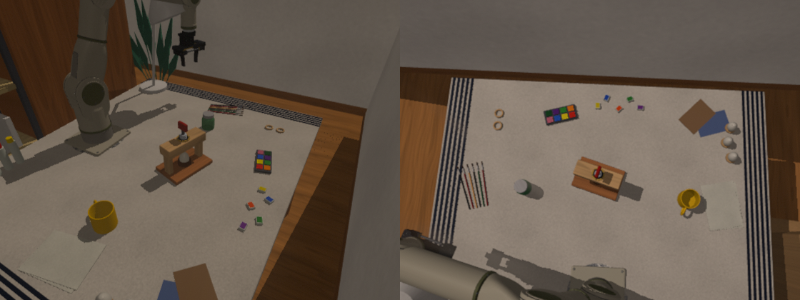

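View pics/b.png

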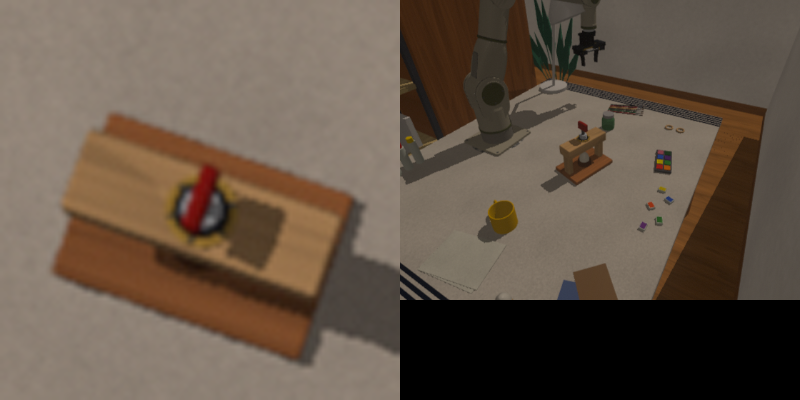

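The scene view shows the stand, with the knob near x 0.50, y 0.01. The top crop shows the bar, centred near crop pixel (200,198), aligned with the stand's x at a yaw of about -18°. The tool already has almost that yaw, so I'll move to a hover above the knob.

Call:
{"name": "play_rows", "arguments": {"series": [[-0.2,-0.2,-0.3,0,0,0],[-0.4,-0.4,-0.45,0,0,0],[-0.6,-0.6,-0.45,0,0,0],[-0.78,-0.78,-0.45,0,0,0],[-0.78,-0.78,-0.45,0,0,0]], "fingers": 1, "squeeze": 20}}

```text
time: 1.4
ee_pos: [0.2632, 0.4478, 0.4735]
eef_rot: [0.151, 0.989, 0.001, 0.001]
ft_force: [0.1, -0.2, 0.6]
width: 0.0872
grip_force: 0.0
```

Call:
{"name": "play_rows", "arguments": {"series": [[-0.2,-0.2,0,0,0,0],[-0.4,-0.4,0,0,0,0],[-0.6,-0.6,0,0,0,0],[-0.78,-0.78,0,0,0,0],[-0.78,-0.78,0,0,0,0]]}}

```text
time: 1.9
ee_pos: [0.34, 0.3021, 0.4728]
eef_rot: [0.15, 0.989, 0.0, 0.001]
ft_force: [-0.3, 0.1, -0.2]
width: 0.087
grip_force: 0.0
```

Call:
{"name": "play_rows", "arguments": {"series": [[-0.2,-0.2,0,0,0,0],[-0.4,-0.4,0,0,0,0],[-0.6,-0.6,0,0,0,0],[-0.78,-0.78,0,0,0,0],[-0.78,-0.78,0,0,0,0]]}}

```text
time: 2.4
ee_pos: [0.4173, 0.1564, 0.4726]
eef_rot: [0.15, 0.989, 0.0, 0.001]
ft_force: [-0.7, 0.8, 0.4]
width: 0.0873
grip_force: 0.0
```

Call:
{"name": "play_rows", "arguments": {"series": [[-0.2,-0.2,0,0,0,0],[-0.4,-0.4,0,0,0,0],[-0.6,-0.6,0,0,0,0],[-0.78,-0.78,0,0,0,0],[-0.78,-0.78,0,0,0,0]]}}

```text
time: 2.9
ee_pos: [0.4947, 0.0109, 0.4724]
eef_rot: [0.15, 0.989, -0.001, 0.001]
ft_force: [0.1, 0.8, -0.6]
width: 0.0873
grip_force: 0.0
```

```bash
cat > h.py <<'E'
from bench import status, vision, job, spotter, r
import cv2, numpy as np
from scipy.spatial.transform import Rotation as Ro
from scipy.optimize import minimize
cal=vision.calibration("wrist"); T=np.array(cal["T_tool_cam"],float)
BOX=np.array([[x,y,z] for x in(-.024,.024) for y in(-.007,.007) for z in(-.016,.016)])
def proj(P,s):   # world -> wrist pixels
    p=Ro.from_quat(s["eef_rot"]).inv().apply(P-np.array(s["ee_pos"]))
    q=(p-T[:3,3])@T[:3,:3]
    n=np.linalg.norm(q[:,:2],axis=1); th=np.arctan2(n,q[:,2])
    return np.c_[cal["cx"]+cal["fx"]*th*q[:,0]/n, cal["cy"]+cal["fy"]*th*q[:,1]/n]
def red(im):
    h=cv2.cvtColor(im,cv2.COLOR_BGR2HSV)
    m=(((h[...,0]<7)|(h[...,0]>172))&(h[...,1]>140)&(h[...,2]>40)).astype(np.uint8)
    n,l,st,_=cv2.connectedComponentsWithStats(m)
    return (l==1+np.argmax(st[1:,4])).astype(np.uint8)
def look():
    s=status.read_state(); im=vision.camera("wrist"); return s,im
def fit(s,m,x0):  # x0: x,y,z,yaw of the bar centre
    K=4
    M=cv2.resize(cv2.GaussianBlur(m*255,(0,0),.7),None,fx=K,fy=K,interpolation=cv2.INTER_LINEAR)>127
    def cost(v):
        P=Ro.from_euler("z",v[3]).apply(BOX)+v[:3]
        h=cv2.convexHull(np.round((proj(P,s)+.5)*K).astype(np.int32))
        A=np.zeros(M.shape,np.uint8); cv2.fillConvexPoly(A,h,1); A=A>0
        return 1-(A&M).sum()/max(1,(A|M).sum())
    x0=np.array(x0,float); S=np.vstack([x0]+[x0+np.eye(4)[i]*[.01,.01,.01,.15][i] for i in range(4)])
    o=minimize(cost,x0,method="Nelder-Mead",options=dict(initial_simplex=S,xatol=1e-5,fatol=1e-5,maxiter=300))
    S=np.vstack([o.x]+[o.x+np.eye(4)[i]*[-.004,.004,.004,-.05][i] for i in range(4)])
    o=minimize(cost,o.x,method="Nelder-Mead",options=dict(initial_simplex=S,xatol=1e-5,fatol=1e-5,maxiter=300))
    return o.x,1-o.fun
E
python3 - <<'E'
from h import *
s,im=look(); m=red(im); print(m.sum(), np.round(s["joint_positions"],3), np.round(s["ee_pos"],4))
v,i=fit(s,m,[.495,.012,.204,-.31]); print(np.round(v,4),i)
Rm=Ro.from_quat(s["eef_rot"]).as_matrix(); print(Rm.round(4))
o=im.copy(); c,_=cv2.findContours(m,0,1); cv2.drawContours(o,c,-1,(0,255,0),1)
cv2.imwrite("pics/c.png",o)
E
```

```text
1030 [-0.682 -0.013  0.569  1.714  0.009  1.438  1.156] [0.4947 0.0109 0.4724]
[ 0.5025  0.0175  0.1772 -0.2874] 0.9269793359647086
[[-9.552e-01  2.961e-01  9.000e-04]
 [ 2.961e-01  9.552e-01 -1.500e-03]
 [-1.300e-03 -1.100e-03 -1.000e+00]]
```

View pics/c.png

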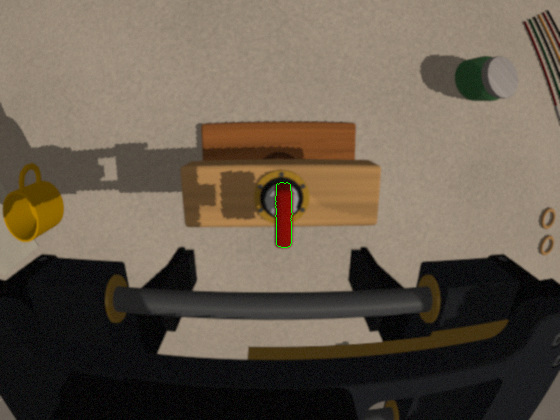

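The wrist view shows the bar from (283,183) to (283,247), with the boss around (281,197). I'll turn the tool half a turn clockwise, which leaves the last joint room for the backward turning.

Call:
{"name": "play_rows", "arguments": {"series": [[0,0,0,0,0,0.25],[0,0,0,0,0,0.5],[0,0,0,0,0,0.75],[0,0,0,0,0,1]]}}

```text
time: 3.35
ee_pos: [0.4932, 0.0166, 0.4722]
eef_rot: [0.399, 0.917, 0.0, -0.0]
ft_force: [0.2, 0.7, -0.4]
width: 0.0869
grip_force: 0.0
```

```bash
python3 -c "
from h import *
print(np.round(status.read_state()['joint_positions'],3))"
```

```text
[-0.682 -0.015  0.556  1.716  0.008  1.438  0.623]
```

Call:
{"name": "play_rows", "arguments": {"series": [[0,0,0,0,0,0.25],[0,0,0,0,0,0.5],[0,0,0,0,0,0.75],[0,0,0,0,0,1]]}}

```text
time: 3.75
ee_pos: [0.4932, 0.0167, 0.4722]
eef_rot: [0.623, 0.782, 0.0, -0.0]
ft_force: [-0.5, 1.0, -0.6]
width: 0.0869
grip_force: 0.0
```

Call:
{"name": "play_rows", "arguments": {"series": [[0,0,0,0,0,0.25],[0,0,0,0,0,0.5],[0,0,0,0,0,0.75],[0,0,0,0,0,1]]}}

```text
time: 4.15
ee_pos: [0.4932, 0.0167, 0.4722]
eef_rot: [0.804, 0.595, 0.0, -0.0]
ft_force: [0.2, -0.4, -0.7]
width: 0.0871
grip_force: 0.0
```

Call:
{"name": "play_rows", "arguments": {"series": [[0,0,0,0,0,0.25],[0,0,0,0,0,0.5],[0,0,0,0,0,0.75],[0,0,0,0,0,1]]}}

```text
time: 4.55
ee_pos: [0.4932, 0.0166, 0.4722]
eef_rot: [0.931, 0.366, 0.0, -0.0]
ft_force: [0.9, 0.1, 0.4]
width: 0.0871
grip_force: 0.0
```

Call:
{"name": "play_rows", "arguments": {"series": [[0,0,0,0,0,0.25],[0,0,0,0,0,0.5],[0,0,0,0,0,0.75],[0,0,0,0,0,1]]}}

```text
time: 4.95
ee_pos: [0.4932, 0.0167, 0.4722]
eef_rot: [0.994, 0.113, -0.0, -0.0]
ft_force: [0.5, 0.0, -0.2]
width: 0.0868
grip_force: 0.0
```

Call:
{"name": "play_rows", "arguments": {"series": [[0,0,0,0,0,0.25],[0,0,0,0,0,0.5],[0,0,0,0,0,0.75],[0,0,0,0,0,1],[0,0,0,0,0,1]]}}

```text
time: 5.45
ee_pos: [0.4933, 0.0163, 0.4722]
eef_rot: [0.989, -0.147, -0.0, -0.0]
ft_force: [-1.0, 0.5, -0.0]
width: 0.0872
grip_force: 0.0
```

Run:
```python
from h import *
s,im=look(); m=red(im); print(m.sum(), np.round(s["joint_positions"],3), np.round(s["ee_pos"],4), np.round(s["eef_rot"],4))
cv2.imwrite("pics/d_raw.png",im)
for z in (.19,.204,.215):
    v,i=fit(s,m,[.495,.012,z,-.31]); print(np.round(v,4),i)
# joint fit with first view
im1=cv2.imread("pics/c.png")
o=im.copy(); c,_=cv2.findContours(m,0,1); cv2.drawContours(o,c,-1,(0,255,0),1)
cv2.imwrite("pics/d.png",o[100:320,170:390].repeat(2,0).repeat(2,1))
```

```text
1042 [-0.66  -0.014  0.535  1.715  0.007  1.438 -1.991] [0.4933 0.0163 0.4722] [ 9.892e-01 -1.466e-01 -1.000e-04 -2.000e-04]
[ 0.4881  0.0213  0.1776 -0.313 ] 0.9228646970916198
[ 0.4899  0.0206  0.1827 -0.3251] 0.9258481788267332
[ 0.4885  0.0211  0.1789 -0.3135] 0.9269650028686173
```

View pics/d.png

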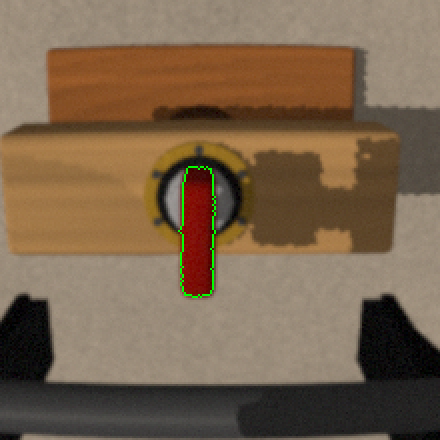

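Run:
```python
from h import *
from scipy.optimize import least_squares
im1=cv2.imread("pics/c.png"); g=(im1==[0,255,0]).all(2).astype(np.uint8)
c,_=cv2.findContours(g,0,1); m1=np.zeros_like(g); cv2.drawContours(m1,c,-1,1,-1)
im2=cv2.imread("pics/d_raw.png"); m2=red(im2)
s1=dict(ee_pos=[.4947,.0109,.4724],eef_rot=[.15,.989,-.001,.001])
s2=dict(ee_pos=[.4933,.0163,.4722],eef_rot=[.9892,-.1466,-.0001,-.0002])
s1["eef_rot"]=Ro.from_matrix([[-.9552,.2961,.0009],[.2961,.9552,-.0015],[-.0013,-.0011,-1]]).as_quat()
def hull(v,s):
    P=Ro.from_euler("z",v[3]).apply(BOX)+v[:3]
    return cv2.minAreaRect(proj(P,s).astype(np.float32)), cv2.boundingRect(np.round(proj(P,s)*16).astype(np.int32))
def ext(m):
    ys,xs=np.nonzero(m); return np.array([xs.min()-.5,xs.max()+.5,ys.min()-.5,ys.max()+.5])
E=[ext(m1),ext(m2)]; print(E)
def res(v,sel=(0,1)):
    o=[]
    for k in sel:
        p=proj(Ro.from_euler("z",v[3]).apply(BOX)+v[:3],(s1,s2)[k])
        o+=[p[:,0].min()-E[k][0],p[:,0].max()-E[k][1],p[:,1].min()-E[k][2],p[:,1].max()-E[k][3]]
    return np.array(o)
a=least_squares(res,[.495,.015,.2,-.3],x_scale=[.01,.01,.01,.1],diff_step=1e-5); print(a.x.round(4),a.fun.round(2))
for z in (.198,.204,.21):
  for k in ((0,),(1,)):
    a=least_squares(lambda u:res([u[0],u[1],z,u[2]],k),[.495,.015,-.3],diff_step=1e-5); print(z,k,a.x.round(4),a.fun.round(1))
```

```text
[array([274.5, 292.5, 181.5, 247.5]), array([258.5, 277.5, 182.5, 248.5])]
[ 0.4955  0.0192  0.2002 -0.3004] [-0.76  0.12 -1.24  0.57 -0.14 -0.4  -1.29  0.61]
0.198 (0,) [ 0.4965  0.0192 -0.3001] [-0.4  0.3 -0.6  0.6]
0.198 (1,) [ 0.4944  0.0191 -0.2889] [ 0.2 -0.2 -0.7  0.7]
0.204 (0,) [ 0.4946  0.0196 -0.3003] [-0.6  0.6 -1.4  1.4]
0.204 (1,) [ 0.4962  0.0186 -0.2943] [-0.   0.  -1.4  1.4]
0.21 (0,) [ 0.4927  0.0199 -0.2995] [-0.9  0.8 -2.2  2.3]
0.21 (1,) [ 0.498   0.0179 -0.2943] [-0.3  0.3 -2.3  2.3]
```

Call:
{"name": "play_rows", "arguments": {"series": [[0.009,-0.023,0.2,0,0,0],[0.009,-0.023,0.4,0,0,0],[0.009,-0.023,0.6,0,0,0],[0.009,-0.023,0.7,0,0,0],[0.009,-0.023,0.7,0,0,0]]}}

```text
time: 6.0
ee_pos: [0.495, 0.0182, 0.3653]
eef_rot: [0.99, -0.145, -0.002, 0.001]
ft_force: [0.3, -0.1, 0.9]
width: 0.0872
grip_force: 0.0
```

Run:
```python
from h import *
s,im=look(); m=red(im); print(m.sum(), np.round(s["ee_pos"],4), np.round(s["eef_rot"],4))
v,i=fit(s,m,[.4955,.0192,.204,-.3]); print(np.round(v,4),i)
d=Ro.from_quat(s["eef_rot"]).inv().apply(v[:3]-s["ee_pos"]); print("tool frame",d.round(4))
o=im.copy(); c,_=cv2.findContours(m,0,1); cv2.drawContours(o,c,-1,(0,255,0),1)
cv2.imwrite("pics/e.png",o)
```

```text
1742 [0.495  0.0182 0.3653] [ 9.895e-01 -1.445e-01 -1.800e-03  7.000e-04]
[ 0.4604  0.031   0.1068 -0.499 ] 0.6705259675818723
tool frame [-0.036  -0.0028  0.2586]
```

View pics/e.png

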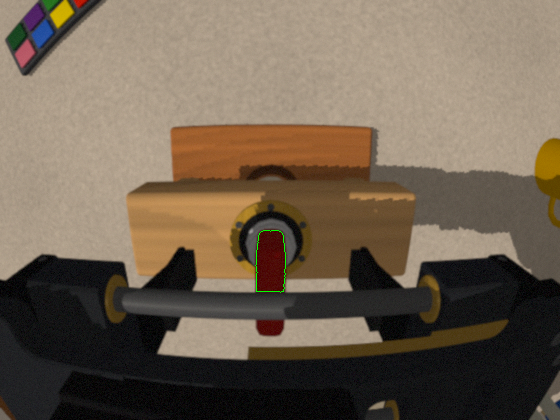

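The bar lies centred between the fingers: bar column is about 271, and the tips are at about 195 and 350. A strut hides part of it, but its upper edge at row 229 can serve to track the height. Next I close loosely.

Call:
{"name": "play_rows", "arguments": {"series": [[0,0,0,0,0,0],[0,0,0,0,0,0],[0,0,0,0,0,0],[0,0,0,0,0,0],[0,0,0,0,0,0]], "fingers": -0.61}}

```text
time: 6.55
ee_pos: [0.4958, 0.0172, 0.3675]
eef_rot: [0.989, -0.147, 0.0, -0.0]
ft_force: [-0.7, -0.2, -0.0]
width: 0.0549
grip_force: 0.0
```

```bash
cat >> h.py <<'E'
def edge(tag=None):
    s,im=look(); m=red(im); ys,xs=np.nonzero(m); top=ys.min()
    # sub-pixel upper edge over the middle columns
    cx=int(np.median(xs)); h=im[:,cx-4:cx+5].astype(float); rg=(h[...,2]-h[...,1]).mean(1)
    k=np.arange(top-5,top+6); v=rg[k]; lo,hi=v[:2].mean(),v[-3:].mean()
    sub=np.interp((lo+hi)/2,np.maximum.accumulate(v),k)
    t=[]
    for z in (-.010,0,.005,.010):
        p=proj(Ro.from_euler("z",yaw(s)).apply(BOX)+np.array([KX,KY,.198+z]),s); t.append(round(p[:,1].min(),1))
    w=xs[ys<top+25]
    if tag: cv2.imwrite(f"pics/{tag}.png",im)
    print("t %.2f j7 %.3f yaw %.1fdeg width %.4f grip %.1f F %s | edge %.1f  z(-10,0,5,10)-> %s  cols %d %d  TCPz %.4f xy %s tau %.3f"%(s["time"],s["joint_positions"][6],np.degrees(yaw(s)),s["width"],s["grip_force"],np.round(s["ft_force"],1),sub,t,w.min(),w.max(),s["ee_pos"][2],np.round(s["ee_pos"][:2],4),s["torque"][2]))
KX,KY=.4955,.0192
def yaw(s):
    x=Ro.from_quat(s["eef_rot"]).as_matrix()[:,0]; return np.arctan2(x[1],x[0])
E
python3 -c "
from h import *
edge('f')"
```

```text
t 6.55 j7 -1.956 yaw -16.9deg width 0.0549 grip 0.0 F [-0.7 -0.2 -0. ] | edge 230.6  z(-10,0,5,10)-> [np.float64(217.9), np.float64(223.7), np.float64(226.8), np.float64(230.1)]  cols 255 284  TCPz 0.3675 xy [0.4958 0.0172] tau 0.050
```

View pics/f.png

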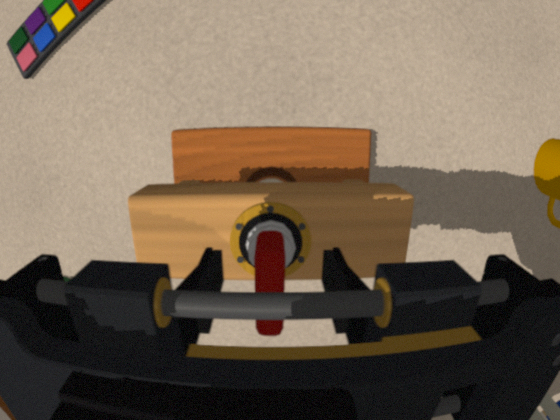

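The bar is centred near column 270 and the fingers are still closing. I'll keep waiting.

Call:
{"name": "play_rows", "arguments": {"series": [[0,0,0,0,0,0],[0,0,0,0,0,0],[0,0,0,0,0,0],[0,0,0,0,0,0],[0,0,0,0,0,0]]}}

```text
time: 7.1
ee_pos: [0.4957, 0.0172, 0.3672]
eef_rot: [0.989, -0.147, -0.0, -0.0]
ft_force: [1.2, -0.2, 0.1]
width: 0.0186
grip_force: 0.0
```

Call:
{"name": "play_rows", "arguments": {"series": [[0,0,0,0,0,0],[0,0,0,0,0,0]]}}

```text
time: 7.3
ee_pos: [0.4957, 0.0172, 0.3672]
eef_rot: [0.989, -0.147, 0.0, -0.0]
ft_force: [-0.3, -0.1, 0.8]
width: 0.0171
grip_force: 0.0
```

```bash
python3 -c "
from h import *
edge('g')"
```

```text
t 7.30 j7 -1.956 yaw -16.9deg width 0.0171 grip 0.0 F [-0.3 -0.1  0.8] | edge 230.5  z(-10,0,5,10)-> [np.float64(217.9), np.float64(223.7), np.float64(226.8), np.float64(230.1)]  cols 254 283  TCPz 0.3672 xy [0.4957 0.0172] tau -0.024
```

Call:
{"name": "play_rows", "arguments": {"series": [[0,0,0,0,0,-0.25],[0,0,0,0,0,-0.5],[0,0,0,0,0,-0.75],[0,0,0,0,0,-1],[0,0,0,0,0,-1]]}}

```text
time: 7.85
ee_pos: [0.4959, 0.0175, 0.3676]
eef_rot: [0.993, 0.115, 0.001, -0.0]
ft_force: [0.1, 2.0, 0.8]
width: 0.0168
grip_force: 0.8
```

```bash
python3 -c "
from h import *
edge('h')"
```

```text
t 7.85 j7 -1.431 yaw 13.2deg width 0.0168 grip 0.8 F [0.1 2.  0.8] | edge 230.3  z(-10,0,5,10)-> [np.float64(216.6), np.float64(222.3), np.float64(225.4), np.float64(228.6)]  cols 260 290  TCPz 0.3676 xy [0.4959 0.0175] tau -0.011
```

View pics/h.png

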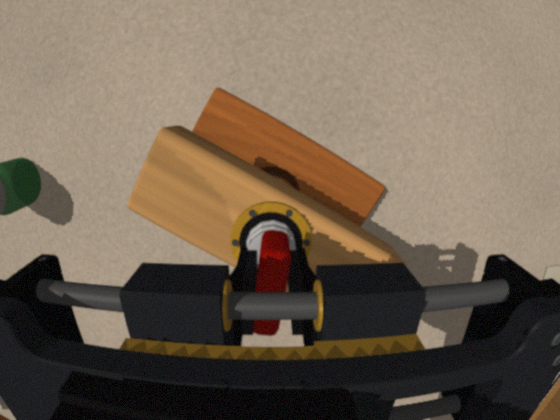

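The bar follows the fingers; it spans about (255–290, 232–332), with its top slightly skewed by the play. I'll continue backward while nudging +y about 1 mm to centre it.

Call:
{"name": "play_rows", "arguments": {"series": [[0.002,-0.008,0,0,0,-0.25],[0.002,-0.008,0,0,0,-0.5],[0.002,-0.008,0,0,0,-0.75],[0.002,-0.008,0,0,0,-1],[0.002,-0.008,0,0,0,-1]]}}

```text
time: 8.4
ee_pos: [0.4957, 0.0183, 0.3673]
eef_rot: [0.93, 0.367, -0.0, -0.0]
ft_force: [0.3, 1.2, -0.1]
width: 0.0172
grip_force: 0.1
```

```bash
python3 -c "
from h import *
edge('i1')"
```

```text
t 8.40 j7 -0.915 yaw 43.0deg width 0.0172 grip 0.1 F [ 0.3  1.2 -0.1] | edge 230.0  z(-10,0,5,10)-> [np.float64(215.7), np.float64(221.3), np.float64(224.4), np.float64(227.6)]  cols 261 292  TCPz 0.3673 xy [0.4957 0.0183] tau -0.020
```

Call:
{"name": "play_rows", "arguments": {"series": [[0,0,0,0,0,-0.25],[0,0,0,0,0,-0.5],[0,0,0,0,0,-0.75],[0,0,0,0,0,-1],[0,0,0,0,0,-1]]}}

```text
time: 8.95
ee_pos: [0.4956, 0.0183, 0.3671]
eef_rot: [0.804, 0.594, -0.0, -0.0]
ft_force: [-0.0, 0.5, 0.7]
width: 0.0167
grip_force: 0.2
```

```bash
python3 -c "
from h import *
edge('i2')"
```

```text
t 8.95 j7 -0.395 yaw 72.9deg width 0.0167 grip 0.2 F [-0.   0.5  0.7] | edge 230.3  z(-10,0,5,10)-> [np.float64(215.1), np.float64(220.8), np.float64(223.8), np.float64(227.1)]  cols 263 294  TCPz 0.3671 xy [0.4956 0.0183] tau -0.017
```

Call:
{"name": "play_rows", "arguments": {"series": [[0,0,0,0,0,-0.25],[0,0,0,0,0,-0.5],[0,0,0,0,0,-0.5]]}}

```text
time: 9.3
ee_pos: [0.4956, 0.0184, 0.3671]
eef_rot: [0.72, 0.694, -0.0, -0.0]
ft_force: [-0.2, 0.5, -0.1]
width: 0.0174
grip_force: 0.0
```

```bash
python3 -c "
from h import *
edge('i3')"
```

```text
t 9.30 j7 -0.134 yaw 87.9deg width 0.0174 grip 0.0 F [-0.2  0.5 -0.1] | edge 230.7  z(-10,0,5,10)-> [np.float64(215.3), np.float64(221.0), np.float64(224.1), np.float64(227.3)]  cols 262 293  TCPz 0.3671 xy [0.4956 0.0184] tau 0.004
```

Call:
{"name": "play_rows", "arguments": {"series": [[0,0,0,0,0,-0.25],[0,0,0,0,0,-0.5],[0,0,0,0,0,-0.5]]}}

```text
time: 9.65
ee_pos: [0.4957, 0.0184, 0.3671]
eef_rot: [0.623, 0.782, -0.0, -0.0]
ft_force: [0.2, 0.0, 0.4]
width: 0.0168
grip_force: 0.0
```

```bash
python3 -c "
from h import *
edge('i4')"
```

```text
t 9.65 j7 0.127 yaw 102.9deg width 0.0168 grip 0.0 F [0.2 0.  0.4] | edge 231.2  z(-10,0,5,10)-> [np.float64(215.5), np.float64(221.2), np.float64(224.3), np.float64(227.5)]  cols 262 294  TCPz 0.3671 xy [0.4957 0.0184] tau 0.016
```

Call:
{"name": "play_rows", "arguments": {"series": [[0,0,0,0,0,-0.25],[0,0,0,0,0,-0.5],[0,0,0,0,0,-0.5]]}}

```text
time: 10.0
ee_pos: [0.4957, 0.0184, 0.3672]
eef_rot: [0.516, 0.857, -0.0, -0.0]
ft_force: [0.3, 0.1, 0.6]
width: 0.0172
grip_force: 0.0
```

```bash
python3 -c "
from h import *
edge('i5')"
```

```text
t 10.00 j7 0.388 yaw 117.9deg width 0.0172 grip 0.0 F [0.3 0.1 0.6] | edge 231.5  z(-10,0,5,10)-> [np.float64(215.7), np.float64(221.4), np.float64(224.5), np.float64(227.8)]  cols 262 294  TCPz 0.3672 xy [0.4957 0.0184] tau -0.016
```

Call:
{"name": "play_rows", "arguments": {"series": [[0,0,0,0,0,-0.25],[0,0,0,0,0,-0.5],[0,0,0,0,0,-0.5]]}}

```text
time: 10.35
ee_pos: [0.4957, 0.0185, 0.3672]
eef_rot: [0.4, 0.917, -0.0, -0.0]
ft_force: [0.2, -0.4, 0.3]
width: 0.0168
grip_force: 0.0
```

```bash
python3 -c "
from h import *
edge('i6')"
```

```text
t 10.35 j7 0.649 yaw 132.9deg width 0.0168 grip 0.0 F [ 0.2 -0.4  0.3] | edge 231.9  z(-10,0,5,10)-> [np.float64(216.0), np.float64(221.7), np.float64(224.8), np.float64(228.1)]  cols 263 293  TCPz 0.3672 xy [0.4957 0.0185] tau -0.002
```

Call:
{"name": "play_rows", "arguments": {"series": [[0,0,0,0,0,-0.25],[0,0,0,0,0,-0.5],[0,0,0,0,0,-0.5]]}}

```text
time: 10.7
ee_pos: [0.4956, 0.0184, 0.3671]
eef_rot: [0.277, 0.961, -0.0, -0.0]
ft_force: [-1.3, 0.3, -0.4]
width: 0.0174
grip_force: 0.0
```

```bash
python3 -c "
from h import *
edge('i7')"
```

```text
t 10.70 j7 0.910 yaw 147.8deg width 0.0174 grip 0.0 F [-1.3  0.3 -0.4] | edge 231.0  z(-10,0,5,10)-> [np.float64(216.5), np.float64(222.2), np.float64(225.3), np.float64(228.6)]  cols 263 292  TCPz 0.3671 xy [0.4956 0.0184] tau -0.031
```

Call:
{"name": "play_rows", "arguments": {"series": [[0,0,0,0,0,-0.25],[0,0,0,0,0,-0.5],[0,0,0,0,0,-0.5]]}}

```text
time: 11.05
ee_pos: [0.4957, 0.0185, 0.3672]
eef_rot: [0.149, 0.989, 0.0, -0.0]
ft_force: [0.0, 0.2, 0.0]
width: 0.0171
grip_force: 0.0
```

```bash
python3 -c "
from h import *
edge('i8')"
```

```text
t 11.05 j7 1.171 yaw 162.9deg width 0.0171 grip 0.0 F [0.  0.2 0. ] | edge 225.8  z(-10,0,5,10)-> [np.float64(216.8), np.float64(222.6), np.float64(225.7), np.float64(229.0)]  cols 263 292  TCPz 0.3672 xy [0.4957 0.0185] tau 0.039
```

Call:
{"name": "play_rows", "arguments": {"series": [[0,0,0,0,0,-0.25],[0,0,0,0,0,-0.5],[0,0,0,0,0,-0.5]]}}

```text
time: 11.4
ee_pos: [0.4957, 0.0184, 0.3672]
eef_rot: [0.019, 1.0, 0.0, -0.0]
ft_force: [0.0, -0.0, 0.3]
width: 0.0167
grip_force: 0.0
```

```bash
python3 -c "
from h import *
edge('i9')"
```

```text
t 11.40 j7 1.432 yaw 177.8deg width 0.0167 grip 0.0 F [ 0.  -0.   0.3] | edge 225.9  z(-10,0,5,10)-> [np.float64(217.1), np.float64(222.8), np.float64(225.9), np.float64(229.2)]  cols 263 293  TCPz 0.3672 xy [0.4957 0.0184] tau -0.010
```

```bash
python3 -c "
import cv2,numpy as np
cv2.imwrite('pics/comp.png',np.hstack([cv2.resize(cv2.imread(f'pics/i{k}.png')[205:345,225:315],(198,308),interpolation=cv2.INTER_CUBIC) for k in (6,7,8,9)]))
from scipy.ndimage import gaussian_filter1d
for k in ['g','h']+['i%d'%j for j in range(1,10)]:
    im=cv2.imread(f'pics/{k}.png').astype(float); d=im[...,2]-im[...,1]
    c=[]
    for rows in ((238,250),(278,288),(322,328)):
        v=np.clip(d[rows[0]:rows[1],240:310].mean(0)-25,0,60); c.append((v*np.arange(240,310)).sum()/v.sum())
    print(k,np.round(c,1))
"
```

```text
g [269.5 268.7 269. ]
h [273.4 271.1 265.8]
i1 [276.9 273.9 267.2]
i2 [277.6 273.6 267.1]
i3 [278.1 273.3 266.2]
i4 [279.  273.  267.7]
i5 [279.8 274.1 267.8]
i6 [278.8 274.2 267.9]
i7 [278.4 274.4 269.5]
i8 [279.4 273.1 268.5]
i9 [279.5 273.6 268.7]
```

View pics/comp.png

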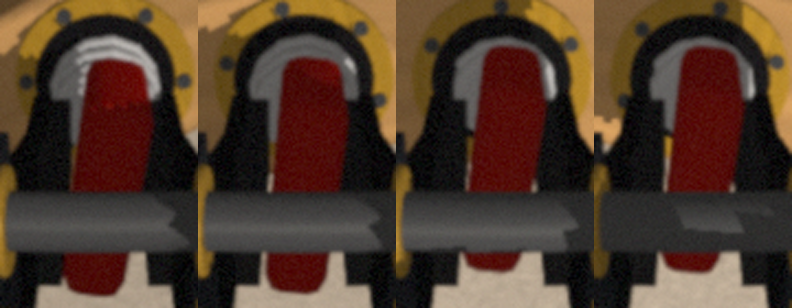

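The drop shows clearly: the upper edge goes from row 231.9 to 225.8, and it starts at a tool yaw of about 148°. With the finger lag, that puts the bar at about 140.5°. One full turn forward therefore means a clamped tool yaw of -39.5° after one half-turn regrasp. First stroke: 180° forward.

Call:
{"name": "play_rows", "arguments": {"series": [[0,0,0,0,0,0.25],[0,0,0,0,0,0.5],[0,0,0,0,0,0.75],[0,0,0,0,0,1],[0,0,0,0,0,1]]}}

```text
time: 11.95
ee_pos: [0.4956, 0.0184, 0.367]
eef_rot: [0.279, 0.96, -0.0, -0.0]
ft_force: [0.7, 1.2, -0.8]
width: 0.0169
grip_force: 0.1
```

```bash
python3 -c "
from h import *
edge('k1')"
```

```text
t 11.95 j7 0.906 yaw 147.6deg width 0.0169 grip 0.1 F [ 0.7  1.2 -0.8] | edge 225.8  z(-10,0,5,10)-> [np.float64(216.6), np.float64(222.4), np.float64(225.5), np.float64(228.8)]  cols 254 282  TCPz 0.3670 xy [0.4956 0.0184] tau -0.012
```

Call:
{"name": "play_rows", "arguments": {"series": [[0,0,0,0,0,0.25],[0,0,0,0,0,0.5],[0,0,0,0,0,0.75],[0,0,0,0,0,1],[0,0,0,0,0,1]]}}

```text
time: 12.5
ee_pos: [0.4957, 0.0184, 0.3671]
eef_rot: [0.515, 0.857, -0.0, -0.0]
ft_force: [-0.2, -0.7, -0.3]
width: 0.0168
grip_force: 0.0
```

```bash
python3 -c "
from h import *
edge('k2')"
```

```text
t 12.50 j7 0.390 yaw 118.0deg width 0.0168 grip 0.0 F [-0.2 -0.7 -0.3] | edge 225.2  z(-10,0,5,10)-> [np.float64(215.6), np.float64(221.3), np.float64(224.4), np.float64(227.6)]  cols 253 282  TCPz 0.3671 xy [0.4957 0.0184] tau -0.020
```

Call:
{"name": "play_rows", "arguments": {"series": [[0,0,0,0,0,0.25],[0,0,0,0,0,0.5],[0,0,0,0,0,0.75],[0,0,0,0,0,1],[0,0,0,0,0,1]]}}

```text
time: 13.05
ee_pos: [0.4957, 0.0183, 0.3672]
eef_rot: [0.718, 0.696, -0.0, 0.0]
ft_force: [-0.4, -0.8, 0.2]
width: 0.0171
grip_force: 0.0
```

```bash
python3 -c "
from h import *
edge('k3')"
```

```text
t 13.05 j7 -0.129 yaw 88.2deg width 0.0171 grip 0.0 F [-0.4 -0.8  0.2] | edge 224.5  z(-10,0,5,10)-> [np.float64(215.2), np.float64(220.9), np.float64(223.9), np.float64(227.2)]  cols 252 281  TCPz 0.3672 xy [0.4957 0.0183] tau 0.070
```

Call:
{"name": "play_rows", "arguments": {"series": [[0,0,0,0,0,0.25],[0,0,0,0,0,0.5],[0,0,0,0,0,0.75],[0,0,0,0,0,1]]}}

```text
time: 13.5
ee_pos: [0.4956, 0.0184, 0.367]
eef_rot: [0.874, 0.486, -0.0, -0.0]
ft_force: [-0.7, 0.3, -1.9]
width: 0.0168
grip_force: 1.3
```

Call:
{"name": "play_rows", "arguments": {"series": [[0,0,0,0,0,0.25],[0,0,0,0,0,0.5],[0,0,0,0,0,0.75],[0,0,0,0,0,1]]}}

```text
time: 13.9
ee_pos: [0.4956, 0.0184, 0.367]
eef_rot: [0.97, 0.243, -0.0, -0.0]
ft_force: [-0.1, 1.1, -1.7]
width: 0.0171
grip_force: 1.2
```

Call:
{"name": "play_rows", "arguments": {"series": [[0,0,0,0,0,0.25],[0,0,0,0,0,0.5],[0,0,0,0,0,0.75],[0,0,0,0,0,1],[0,0,0,0,0,1]]}}

```text
time: 14.4
ee_pos: [0.4957, 0.0184, 0.3672]
eef_rot: [1.0, -0.015, -0.0, -0.0]
ft_force: [-0.1, 0.1, 0.1]
width: 0.0171
grip_force: 0.0
```

```bash
python3 -c "
from h import *
edge('k4')"
```

```text
t 14.40 j7 -1.694 yaw -1.7deg width 0.0171 grip 0.0 F [-0.1  0.1  0.1] | edge 224.1  z(-10,0,5,10)-> [np.float64(216.8), np.float64(222.5), np.float64(225.6), np.float64(228.9)]  cols 252 281  TCPz 0.3672 xy [0.4957 0.0184] tau 0.019
```

Now the regrasp: open fully, unwind 180° and lower 6 mm, then close loosely.

Call:
{"name": "play_rows", "arguments": {"series": [[0,0,0,0,0,0],[0,0,0,0,0,0],[0,0,0,0,0,0],[0,0,0,0,0,0],[0,0,0,0,0,0]], "fingers": 1}}

```text
time: 14.95
ee_pos: [0.4957, 0.0184, 0.3672]
eef_rot: [1.0, -0.016, 0.0, -0.0]
ft_force: [-0.1, -0.3, -0.8]
width: 0.049
grip_force: 0.0
```

Call:
{"name": "play_rows", "arguments": {"series": [[0,0,0,0,0,0],[0,0,0,0,0,0],[0,0,0,0,0,0],[0,0,0,0,0,0],[0,0,0,0,0,0]]}}

```text
time: 15.45
ee_pos: [0.4957, 0.0184, 0.3673]
eef_rot: [1.0, -0.016, 0.0, -0.0]
ft_force: [0.5, -0.8, 0.7]
width: 0.0845
grip_force: 0.0
```

Call:
{"name": "play_rows", "arguments": {"series": [[0,0,0,0,0,0],[0,0,0,0,0,0]]}}

```text
time: 15.65
ee_pos: [0.4957, 0.0184, 0.3672]
eef_rot: [1.0, -0.016, -0.0, -0.0]
ft_force: [0.2, 0.2, 0.9]
width: 0.0872
grip_force: 0.0
```

```bash
python3 -c "
from h import *
edge('k5')"
```

```text
t 15.65 j7 -1.697 yaw -1.9deg width 0.0872 grip 0.0 F [0.2 0.2 0.9] | edge 224.1  z(-10,0,5,10)-> [np.float64(216.9), np.float64(222.6), np.float64(225.7), np.float64(229.0)]  cols 253 281  TCPz 0.3672 xy [0.4957 0.0184] tau -0.031
```

Call:
{"name": "play_rows", "arguments": {"series": [[0,0,0,0,0,-0.25],[0,0,0,0,0,-0.5],[0,0,0,0,0,-0.75],[0,0,0,0,0,-1]]}}

```text
time: 16.1
ee_pos: [0.4957, 0.0184, 0.3672]
eef_rot: [0.969, 0.245, 0.0, -0.0]
ft_force: [-0.5, -0.4, 0.3]
width: 0.087
grip_force: 0.0
```

Call:
{"name": "play_rows", "arguments": {"series": [[0,0,0,0,0,-0.25],[0,0,0,0,0,-0.5],[0,0,0,0,0,-0.75],[0,0,0,0,0,-1]]}}

```text
time: 16.5
ee_pos: [0.4957, 0.0184, 0.3672]
eef_rot: [0.873, 0.488, 0.0, -0.0]
ft_force: [-0.6, 0.8, -1.0]
width: 0.0871
grip_force: 0.0
```

Call:
{"name": "play_rows", "arguments": {"series": [[0,0,0,0,0,-0.25],[0,0,0,0,0,-0.5],[0,0,0,0,0,-0.75],[0,0,0,0,0,-1]]}}

```text
time: 16.9
ee_pos: [0.4957, 0.0184, 0.3672]
eef_rot: [0.717, 0.697, 0.0, -0.0]
ft_force: [-0.3, 1.0, 0.5]
width: 0.0869
grip_force: 0.0
```

Call:
{"name": "play_rows", "arguments": {"series": [[0,0,0,0,0,-0.25],[0,0,0,0,0,-0.5],[0,0,0,0,0,-0.75],[0,0,0,0,0,-1]]}}

```text
time: 17.3
ee_pos: [0.4957, 0.0184, 0.3672]
eef_rot: [0.512, 0.859, 0.0, -0.0]
ft_force: [0.2, -0.4, 0.8]
width: 0.0871
grip_force: 0.0
```

Call:
{"name": "play_rows", "arguments": {"series": [[0,0,0,0,0,-0.25],[0,0,0,0,0,-0.5],[0,0,0,0,0,-0.75],[0,0,0,0,0,-1]]}}

```text
time: 17.7
ee_pos: [0.4957, 0.0184, 0.3672]
eef_rot: [0.272, 0.962, 0.0, -0.0]
ft_force: [-0.2, -0.1, 0.1]
width: 0.087
grip_force: 0.0
```

Call:
{"name": "play_rows", "arguments": {"series": [[0,0,0,0,0,-0.25],[0,0,0,0,0,-0.5],[0,0,0,0,0,-0.75],[0,0,0.04,0,0,-1],[0,0,0.04,0,0,-1]]}}

```text
time: 18.2
ee_pos: [0.4955, 0.0184, 0.3607]
eef_rot: [0.015, 1.0, -0.0, -0.0]
ft_force: [-0.1, 0.9, -0.0]
width: 0.087
grip_force: 0.0
```

```bash
python3 -c "
from h import *
edge('k6')
im=cv2.imread('pics/k6.png').astype(float); d=im[...,2]-im[...,1]
for rows in ((238,250),(278,288),(322,328)):
    v=np.clip(d[rows[0]:rows[1],240:310].mean(0)-25,0,60); print((v*np.arange(240,310)).sum()/v.sum())
"
```

```text
t 18.20 j7 1.441 yaw 178.2deg width 0.0870 grip 0.0 F [-0.1  0.9 -0. ] | edge 227.6  z(-10,0,5,10)-> [np.float64(221.4), np.float64(227.5), np.float64(230.9), np.float64(234.4)]  cols 255 283  TCPz 0.3607 xy [0.4955 0.0184] tau 0.022
268.76375849171814
278.4275352401806
277.1438433135335
```

Call:
{"name": "play_rows", "arguments": {"series": [[0,0,0,0,0,0],[0,0,0,0,0,0],[0,0,0,0,0,0],[0,0,0,0,0,0],[0,0,0,0,0,0]], "fingers": -0.61}}

```text
time: 18.75
ee_pos: [0.4957, 0.0184, 0.3613]
eef_rot: [0.017, 1.0, 0.0, 0.0]
ft_force: [0.1, 0.3, 0.5]
width: 0.0546
grip_force: 0.0
```

Call:
{"name": "play_rows", "arguments": {"series": [[0,0,0,0,0,0],[0,0,0,0,0,0],[0,0,0,0,0,0],[0,0,0,0,0,0],[0,0,0,0,0,0]]}}

```text
time: 19.25
ee_pos: [0.4957, 0.0184, 0.3612]
eef_rot: [0.016, 1.0, 0.0, 0.0]
ft_force: [-0.6, 0.2, -0.7]
width: 0.0196
grip_force: 0.0
```

Call:
{"name": "play_rows", "arguments": {"series": [[0,0,0,0,0,0],[0,0,0,0,0,0]]}}

```text
time: 19.45
ee_pos: [0.4957, 0.0184, 0.3612]
eef_rot: [0.016, 1.0, 0.0, -0.0]
ft_force: [-0.0, 0.5, 0.2]
width: 0.0172
grip_force: 0.0
```

```bash
python3 -c "
from h import *
edge('k7')"
```

```text
t 19.45 j7 1.439 yaw 178.1deg width 0.0172 grip 0.0 F [-0.   0.5  0.2] | edge 226.5  z(-10,0,5,10)-> [np.float64(220.4), np.float64(226.5), np.float64(229.9), np.float64(233.4)]  cols 253 282  TCPz 0.3612 xy [0.4957 0.0184] tau 0.014
```

Call:
{"name": "play_rows", "arguments": {"series": [[0,0,0,0,0,0.25],[0,0,0,0,0,0.5],[0,0,0,0,0,0.75],[0,0,0,0,0,1],[0,0,0,0,0,1]]}}

```text
time: 20.0
ee_pos: [0.4957, 0.0185, 0.3611]
eef_rot: [0.276, 0.961, 0.0, -0.0]
ft_force: [-1.0, -0.1, -0.1]
width: 0.0171
grip_force: 0.0
```

```bash
python3 -c "
from h import *
edge('k8')"
```

```text
t 20.00 j7 0.915 yaw 148.0deg width 0.0171 grip 0.0 F [-1.  -0.1 -0.1] | edge 225.8  z(-10,0,5,10)-> [np.float64(219.8), np.float64(225.9), np.float64(229.2), np.float64(232.7)]  cols 253 282  TCPz 0.3611 xy [0.4957 0.0185] tau 0.042
```

Working. Next come five more 30° steps, to about -2°.

Call:
{"name": "play_rows", "arguments": {"series": [[0,0,0,0,0,0.25],[0,0,0,0,0,0.5],[0,0,0,0,0,0.75],[0,0,0,0,0,1]]}}

```text
time: 20.45
ee_pos: [0.4957, 0.0185, 0.3611]
eef_rot: [0.515, 0.857, 0.0, -0.0]
ft_force: [0.8, -0.2, -2.3]
width: 0.0169
grip_force: 1.2
```

Call:
{"name": "play_rows", "arguments": {"series": [[0,0,0,0,0,0.25],[0,0,0,0,0,0.5],[0,0,0,0,0,0.75],[0,0,0,0,0,1]]}}

```text
time: 20.85
ee_pos: [0.4957, 0.0184, 0.3611]
eef_rot: [0.719, 0.695, -0.0, -0.0]
ft_force: [-0.3, -0.1, -2.1]
width: 0.017
grip_force: 1.2
```

Call:
{"name": "play_rows", "arguments": {"series": [[0,0,0,0,0,0.25],[0,0,0,0,0,0.5],[0,0,0,0,0,0.75],[0,0,0,0,0,1],[0,0,0,0,0,1]]}}

```text
time: 21.35
ee_pos: [0.4957, 0.0184, 0.3612]
eef_rot: [0.874, 0.486, -0.0, -0.0]
ft_force: [0.4, 0.7, 0.7]
width: 0.0169
grip_force: 0.1
```

```bash
python3 -c "
from h import *
edge('k9')"
```

```text
t 21.35 j7 -0.648 yaw 58.2deg width 0.0169 grip 0.1 F [0.4 0.7 0.7] | edge 223.9  z(-10,0,5,10)-> [np.float64(218.8), np.float64(224.9), np.float64(228.1), np.float64(231.6)]  cols 253 281  TCPz 0.3612 xy [0.4957 0.0184] tau 0.010
```

Call:
{"name": "play_rows", "arguments": {"series": [[0,0,0,0,0,0.25],[0,0,0,0,0,0.5],[0,0,0,0,0,0.75],[0,0,0,0,0,1]]}}

```text
time: 21.8
ee_pos: [0.4956, 0.0184, 0.3611]
eef_rot: [0.97, 0.243, -0.0, -0.0]
ft_force: [-0.7, -0.2, -1.4]
width: 0.0169
grip_force: 1.2
```

Call:
{"name": "play_rows", "arguments": {"series": [[0,0,0,0,0,0.25],[0,0,0,0,0,0.5],[0,0,0,0,0,0.75],[0,0,0,0,0,1],[0,0,0,0,0,1]]}}

```text
time: 22.3
ee_pos: [0.4957, 0.0184, 0.3612]
eef_rot: [1.0, -0.015, -0.0, -0.0]
ft_force: [-0.5, -0.2, 0.2]
width: 0.0168
grip_force: 0.1
```

```bash
python3 -c "
from h import *
edge('l1')"
```

```text
t 22.30 j7 -1.690 yaw -1.7deg width 0.0168 grip 0.1 F [-0.5 -0.2  0.2] | edge 223.7  z(-10,0,5,10)-> [np.float64(220.2), np.float64(226.3), np.float64(229.6), np.float64(233.1)]  cols 253 281  TCPz 0.3612 xy [0.4957 0.0184] tau -0.000
```

Call:
{"name": "play_rows", "arguments": {"series": [[0,0,0.01,0,0,0.25],[0,0,0.02,0,0,0.5],[0,0,0.03,0,0,0.75],[0,0,0.04,0,0,1],[0,0,0.04,0,0,1]]}}

```text
time: 22.85
ee_pos: [0.4967, 0.0176, 0.3574]
eef_rot: [0.962, -0.274, 0.002, -0.001]
ft_force: [-0.6, 1.0, 2.8]
width: 0.017
grip_force: 1.7
```

Call:
{"name": "play_rows", "arguments": {"series": [[0,0,0,0,0,0.13],[0,0,0,0,0,0.26],[0,0,0,0,0,0.26],[0,0,0,0,0,0.26]]}}

```text
time: 23.25
ee_pos: [0.4959, 0.0184, 0.3555]
eef_rot: [0.942, -0.337, 0.0, -0.0]
ft_force: [0.3, 0.3, -0.9]
width: 0.0171
grip_force: 0.1
```

```bash
python3 -c "
from h import *
edge('l2')"
```

```text
t 23.25 j7 -2.342 yaw -39.4deg width 0.0171 grip 0.1 F [ 0.3  0.3 -0.9] | edge 227.2  z(-10,0,5,10)-> [np.float64(225.0), np.float64(231.6), np.float64(235.1), np.float64(238.9)]  cols 251 281  TCPz 0.3555 xy [0.4959 0.0184] tau 0.005
```

Call:
{"name": "play_rows", "arguments": {"series": [[0,0,0,0,0,0],[0,0,0,0,0,0],[0,0,0,0,0,0],[0,0,0,0,0,0],[0,0,0,0,0,0]], "fingers": -1, "squeeze": 35}}

```text
time: 23.8
ee_pos: [0.4957, 0.0186, 0.3552]
eef_rot: [0.941, -0.339, -0.0, -0.0]
ft_force: [-0.1, 1.4, 0.2]
width: 0.0136
grip_force: 34.8
```

```bash
python3 -c "
from h import *
edge('l3')
vision.camera('scene')
print([(np.round(d['point'],4).tolist(),round(d['conf'],2)) for n in ('knob','egg','mug','jar') for d in spotter.boxes_of('scene',n)[:1]])"
```

```text
t 23.80 j7 -2.347 yaw -39.7deg width 0.0136 grip 34.8 F [-0.1  1.4  0.2] | edge 226.4  z(-10,0,5,10)-> [np.float64(224.6), np.float64(231.1), np.float64(234.7), np.float64(238.5)]  cols 257 286  TCPz 0.3552 xy [0.4957 0.0186] tau -0.022
[([0.5019, 0.0138, 0.1815], 0.72), ([0.5038, 0.0074, 0.054], 0.7), ([0.4288, -0.379, 0.045], 0.92), ([0.456, 0.3275, 0.049], 0.92)]
```

View pics/l3.png

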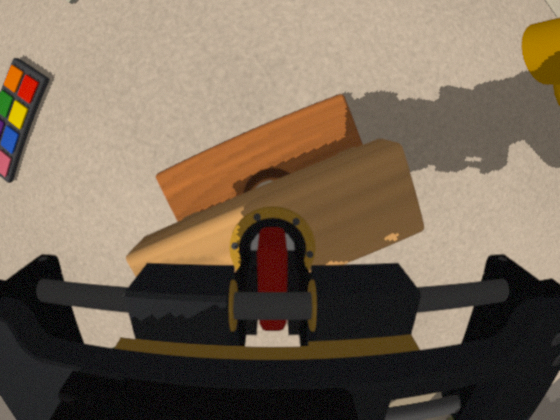

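The clamped bar is centred at about column 271, rows 228–330, with a 35 N grip. In the scene camera the knob is about 14.5 mm lower than at the start, where I expected about 15.6 mm. The egg, mug and jar show no sign of having moved, and the wrist force is near zero. I'm handing the job in.

```bash
python3 -c "
from bench import job
print(job.close_job())"
```

```text
the job is handed in; nothing more can be done
None
```

I turned the screw back until it dropped into the thread, then forward about one full turn (estimated 358–374°); I handed it in with the red knob gripped at 35 N after about 24 s, and no verdict came back.

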